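# Strip the cutter drying rail and put the pastry rings away by kind

### The arm

A 6-joint arm with a two-finger parallel gripper is mounted at the origin on a cart in front of the work surface, level with it; the furniture and walls round the work are solid. World frame = base frame: x ahead of the robot, y to its left, z up, the work surface at z = 0. Lengths are in mm, angles in rad, forces in N, time in s.
With the tool pointing down it reaches from about 275 to 750 mm from the base axis. Payload 10.2 kg.
Tool frame: the origin (TCP) lies midway between the tips of the shut fingers; the grasp point (between the pads) lies 19 mm behind it (arm.pinch_z is the distance from the TCP to the grasp point, in mm); z points along the fingers, y is the line along which they close (so a half turn about z gives the same grasp; the last joint's range is limited). The gripper opens to 85 mm and grips with 20 to 120 N. Pads are 22 mm wide; open, the fingers measure 114 mm over their backs; the gripper's body (76 mm by 85 mm) begins 54 mm behind the grasp point. The pads swing forward as they close: fully open they stand 13 mm farther back than shut.
Start: joints at [-1.336, 0.313, 1.498, -0, 1.331, -0.223], TCP at [232.026, -470.951, 231.294] pointing down, gripper open.
Joint ranges: [-2.94, 2.94], [-0.97, 2.17], [0.19, 2.56], [-1.23, 4.37], [0.02, 3.11], [-2.88, 2.88]. Speed limits (rad/s): [2.39, 2.39, 3.01, 3.14, 3.14, 3.14].

### API

Orientations are given as a rotation vector (axis times angle).
In Python, from bench import arm gives the robot as it stands.
- The arm moves only by the shell command python3 -m pendant 'ROWS' [FORCE]. ROWS is JSON, a list of rows, each a list of 7 numbers: the turn, a rotation vector about the tool's x, y, z in units of 5 degrees (1.0 is 5 degrees), then the shift along the tool's x, y, z in cm, then the closure, from -1 (fully open) to 1 (shut). In form: [[rx, ry, rz, dx, dy, dz, grip], ...]. A call has 1 to 20 rows; each row shifts and turns the commanded pose from where the row before left it, along the tool's axes as they then stand; what a row does not reach is not made up. A row lasts 1/12 s, in which the tool goes at most 41.7 mm and 7.16 degrees, less where a joint would pass 70% of its speed; a pose out of reach is approached as far as the arm can. A call is refused whole if a number of a shift passes 4.17 or a number of a turn 1, either way. A call with a gripper value outside its range is refused whole. The fingers move at their own pace and stop on an object; FORCE is the grip in N (left out, the last holds). Time passes only in rows, so rows that do not move let the fingers close. It gives the time, the measured TCP pose, the force, the opening and the grip force at its end, in the units of the state.
- arm.get_state(): the state, without advancing time (a new reading comes with each control period).
- arm.get_image(name): name is "scene" or "top" or "wrist"; returns a dict with "pixels" (420x560x3 uint8, blue, green, red), "depth" (420x560 float32, mm along the optical axis (not along the pixel's ray), 0 where there is no reading), "K" (3x3 intrinsics, pixels), "origin" and "attitude" of the camera in the world; the wrist camera has in their place "T_tool_cam" (4x4, takes a point from camera to tool coordinates, whose origin is the TCP and whose axes are the flange's). Camera axes: x right, y up, looking along -z (the intrinsics and any distortion apply to the point x, -y, -z); pixel columns grow to the right and rows downward; lengths in mm; the calibration is good to about 2 mm. The wrist camera is an equidistant fisheye: a pixel r from the principal point sees the ray r / f radians off the axis. A picture is of the moment at which its call begins: read the wrist's pose just before it.
- arm.hand_in(): hands the job in; it is judged then, once.
The state is a dict: "t": time; "qpos": joint angles; "dq": joint speeds; "tau": joint torques, N m; "tool_pos": TCP position; "eef_rot": TCP orientation; "ft_force": force on the tool from outside, world axes, zero at the start; "wrist_torque": the same for the moment, N m; "gripper_width": finger opening in mm; "grasp_force": force on a finger pad.
Only numpy, scipy, OpenCV 4.12 (cv2) and the standard library are available. Lean on these libraries where they do the work, as an engineer would, in place of code of your own. Each camera call takes 0.05 s, during which the arm holds its last target. There are 200 camera calls.

### The job

The pastry rings have dried on their rail: slide the black stop off the end of the bar first and lay it in the round dish with the green rim so it does not get lost, while the rings are still hanging. Then slide the rings off one by one and put them away by kind, each set on its round side in the groove of its cradle with its bore along the groove: the two plain steel rings in the wooden cradle, the two red fluted cutters in the blue one.

Things in the scene. Friction and masses are not known exactly. Their poses are not given: they have to be found in the camera images.
- rail: drying rail, fixed: grey drip tray 84x270x12 mm, steel post 16 mm thick, 138 mm high; from the post a level 10 mm bar, axis 130 mm above the worktop, runs along the rail's -y and ends free 226 mm from the post. Origin at the foot of the post. On the bar from its free end: the black stop, then four rings in any order, 46, 87, 128 and 169 mm from the post; all slide freely.
- stop: stop of the rail: square black block 48x48 mm, 22 mm along the bar, hanging loosely by a 16 mm hole 6 mm above its middle, 207 mm from the post; too big for the rings to pass over. Origin at the middle of the block (9 mm below the bar's axis), y along the hole, z up. 50 g.
- plain_large: plain steel pastry ring with smooth sides, open at both ends, 50 mm outside, 45 mm bore, 28 mm long, about 50 g. Hangs with its bore on the bar. Origin at its centre, y along the bore (it may be turned about y). Grip it from above across its diameter, a finger either side of the bar.
- plain_small: plain steel pastry ring with smooth sides, open at both ends, 44 mm outside, 39 mm bore, 28 mm long, about 50 g. Hangs with its bore on the bar. Origin at its centre, y along the bore (it may be turned about y). Grip it from above across its diameter, a finger either side of the bar.
- fluted_large: red plastic cutter with fluted sides, open at both ends, 50 mm outside, 45 mm bore, 28 mm long, about 30 g. Hangs with its bore on the bar. Origin at its centre, y along the bore (it may be turned about y). Grip it from above across its diameter, a finger either side of the bar.
- fluted_small: red plastic cutter with fluted sides, open at both ends, 44 mm outside, 39 mm bore, 28 mm long, about 30 g. Hangs with its bore on the bar. Origin at its centre, y along the bore (it may be turned about y). Grip it from above across its diameter, a finger either side of the bar.
- wood_cradle: brown wooden cradle for the plain steel rings. Fixed; origin at the centre of its underside, y along the groove. Base 74x150x8 mm; groove 28 mm wide between two lips 5 mm wide and 5 mm high; end cheeks 34 mm high, 132 mm apart. A ring on its round side nests between the lips, centre 34 mm (large) or 30 mm (small) above the worktop; two fit, 32 mm either side of the middle.
- blue_cradle: blue plastic cradle for the red fluted cutters. Fixed; origin at the centre of its underside, y along the groove. Base 74x150x8 mm; groove 28 mm wide between two lips 5 mm wide and 5 mm high; end cheeks 34 mm high, 132 mm apart. A ring on its round side nests between the lips, centre 34 mm (large) or 30 mm (small) above the worktop; two fit, 32 mm either side of the middle.
- dish: shallow round white dish with a green rim, fixed: 132 mm across the rim, 18 mm high, flat inside over about 96 mm, inner floor 4 mm above the worktop. Origin at the centre of its underside. The stop goes here; open fingers fit inside the rim.
Things that resemble listed ones, but are neither listed nor needed, are in the scene too. Leave any purple look-alike of the plain_small alone.

How it is judged:
By the outcome, as a careful person would: the job done as asked, in the order asked, and still so for the second after the job is handed in, with the robot touching nothing.
It also fails if it takes over 125 s, if anything falls off the work surface, if the arm or the gripper's body presses on something with over 40 N, if the wrist force passes 120 N, or if a joint passes its speed limit or range.

## Working session

There is one attempt and no reset: what is moved stays moved. The work goes in short steps, Python scripts to look and compute and a shell command to move; the robot and the scene stay as the last step left them, time stands still between calls to the robot, and variables do not carry over. Pictures are saved under pics/ and viewed, at most 16 in all, crops included, and the job is handed in when it is done.

```bash
mkdir -p pics; ls; python3 - <<'E'
from bench import arm
import cv2,numpy as np,pickle
print(arm.get_state()); print(arm.pinch_z)
for n in("scene","top"):
    d=arm.get_image(n); pickle.dump(d,open(n+'.pkl','wb')); cv2.imwrite(f'pics/{n}0.png',d['pixels']); print(n,d['K'],d['origin'],d['attitude'])
E
```

```text
pics
{'t': 0.0, 'qpos': array([-1.33638932e+00,  3.13452929e-01,  1.49846204e+00, -8.92022601e-06,
        1.33100775e+00, -2.23375233e-01]), 'dq': array([-0.00037166, -0.00219391, -0.00045844,  0.00152397,  0.00126953,
        0.00032445]), 'tau': array([-1.56103342e-04, -4.12263894e+01, -2.59740669e+01, -2.16089788e-04,
        4.15988659e-03, -9.89488683e-06]), 'tool_pos': array([ 231.96359209, -470.67586981,  230.72418741]), 'eef_rot': array([-3.05835944e+00, -7.12521640e-01,  2.51219497e-05]), 'ft_force': array([-0.57537182,  0.18004332,  0.40366759]), 'wrist_torque': array([-0.00280328, -0.01519697, -0.0298739 ]), 'grasp_force': 0.0, 'gripper_width': 85.53787574397045}
18.700000000000003
scene [[414.95528865   0.         273.81831608]
 [  0.         414.95528865 214.16937481]
 [  0.           0.           1.        ]] [-119.80054646  687.27420555  651.84220435] [ 0.49813534 -1.2111135  -2.06901187]
top [[382.37180315   0.         283.92230144]
 [  0.         382.37180315 213.72217696]
 [  0.           0.           1.        ]] [387.1303676   -9.59638275 965.41872011] [ 0.16841479 -0.13824392 -1.36697662]
```

View pics/scene0.png

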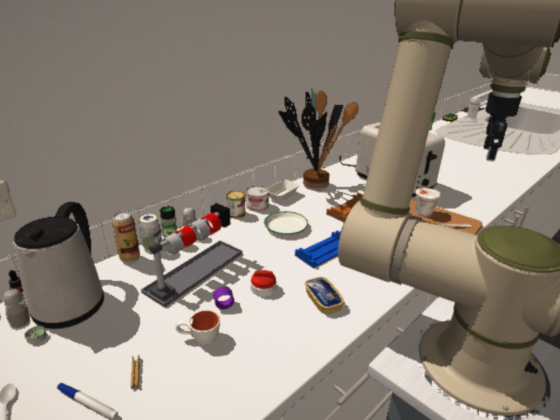

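View pics/top0.png

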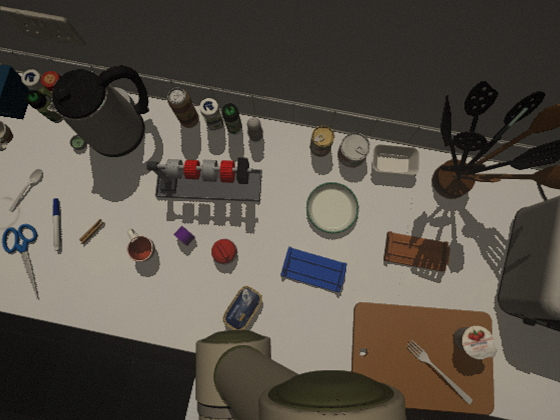

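The scene has the rail on the far left (post near top-view pixel 158,168, stop at 243,170) with the rings in order from the post plain, red, plain, red. The dish is at (332,208), the blue cradle at (314,270) and the wooden one at (416,252). The purple look-alike at (185,236) stays put.

```bash
cat > h.py <<'E'
import cv2,numpy as np,pickle
from scipy.spatial.transform import Rotation as R
def load(n): return pickle.load(open(n+'.pkl','rb'))
def ray(d,u,v,h):
    K=d['K'];r=R.from_rotvec(d['attitude']).as_matrix()
    c=np.array([(u-K[0,2])/K[0,0],-(v-K[1,2])/K[1,1],-1.]);w=r@c;o=np.array(d['origin'])
    return o+w*(h-o[2])/w[2]
def pt(d,u,v):
    K=d['K'];r=R.from_rotvec(d['attitude']).as_matrix();z=d['depth'][int(v),int(u)]
    return np.array(d['origin'])+r@(np.array([(u-K[0,2])/K[0,0],-(v-K[1,2])/K[1,1],-1.])*z)
def cloud(d):
    K=d['K'];H,W=d['depth'].shape;u,v=np.meshgrid(np.arange(W),np.arange(H));z=d['depth']
    c=np.stack([(u-K[0,2])/K[0,0]*z,-(v-K[1,2])/K[1,1]*z,-z],-1)
    return c@R.from_rotvec(d['attitude']).as_matrix().T+np.array(d['origin'])
E
python3 - <<'E'
from h import *
d=load('top');s=load('scene');hsv=cv2.cvtColor(d['pixels'],cv2.COLOR_BGR2HSV);P=cloud(d)
np.set_printoptions(precision=1,suppress=True)
def blob(m,box,name,h):
    x0,y0,x1,y1=box;mm=np.zeros(m.shape,np.uint8);mm[y0:y1,x0:x1]=m[y0:y1,x0:x1]
    c=max(cv2.findContours(mm,0,2)[0],key=cv2.contourArea);q=np.array([ray(d,*p[0],h)[:2] for p in c],np.float32)
    print(name,cv2.boundingRect(c),cv2.minAreaRect(q),'z',np.median(P[mm>0][:,2]))
H,S,V=cv2.split(hsv)
blob(((H>105)&(H<130)&(S>150)&(V>60)).astype(np.uint8),(270,235,360,300),'blue',8)
blob(((H<20)&(S>100)&(V>40)).astype(np.uint8),(375,225,460,280),'wood',8)
blob(((H>35)&(H<90)&(S>60)).astype(np.uint8),(290,170,370,245),'dish',18)
tz=((P[...,2]>6)&(P[...,2]<20)).astype(np.uint8)
blob(tz,(140,170,270,210),'tray',12)
for lo,hi in((60,200),):
    m=(P[...,2]>lo)&(P[...,2]<hi);m[:150]=0;m[195:]=0;m[:,:140]=0;m[:,260:]=0
    q=P[m];print(q.shape,q.min(0),q.max(0))
    v,u=np.nonzero(m)
for u in range(150,255,4):
    print(u,[f"{P[v,u][0]:.0f},{P[v,u][1]:.0f},{P[v,u][2]:.0f}" for v in range(156,184,4)])
a=cv2.resize(d['pixels'][145:215,140:270],None,fx=6,fy=6)
cv2.imwrite('pics/railtop.png',np.clip(a*1.6,0,255).astype(np.uint8))
cv2.imwrite('pics/railscene.png',cv2.resize(s['pixels'][195:310,130:260],None,fx=5,fy=5))
E
```

```text
blue (288, 259, 52, 24) ((452.7779541015625, -71.85836791992188), (125.50883483886719, 29.840232849121094), 85.5726547241211) z 8.86559907380439
wood (385, 231, 65, 40) ((550.6805419921875, -317.2054138183594), (75.1556396484375, 158.58419799804688), 0.23562465608119965) z 9.00248510350093
dish (341, 185, 17, 43) ((632.6205444335938, -134.03248596191406), (110.2461929321289, 33.22491455078125), 18.85470962524414) z 20.441086199183246
tray (155, 170, 106, 31) ((613.4576416015625, 236.96243286132812), (80.36400604248047, 270.72381591796875), 11.396964073181152) z 11.68269384968869
(1796, 3) [588.3 119.1  60.4] [662.  353.9 149.3]
150 ['663,408,2', '652,406,1', '604,342,142', '597,343,134', '620,396,4', '610,394,0', '599,391,0']
154 ['665,398,2', '656,397,-3', '606,334,141', '599,334,136', '597,344,104', '612,384,0', '601,381,1']
158 ['667,387,2', '657,385,-1', '610,328,134', '606,334,112', '600,337,99', '613,371,7', '603,370,2']
162 ['669,377,1', '658,374,2', '612,320,132', '637,369,1', '606,334,83', '599,336,71', '602,354,18']
166 ['671,367,2', '661,365,-2', '613,309,136', '605,308,13
[... 1667 characters left out ...]
, '642,166,137', '632,164,139', '624,163,134', '616,161,130', '609,161,120']
234 ['708,190,-2', '697,188,-1', '654,164,103', '634,155,137', '638,162,90', '652,177,4', '642,175,3']
238 ['709,179,2', '652,149,146', '643,147,143', '633,145,145', '624,143,145', '615,141,146', '612,143,123']
242 ['711,169,1', '653,140,148', '644,138,146', '636,136,144', '626,134,147', '616,132,148', '613,133,125']
246 ['713,159,2', '656,132,142', '646,129,145', '637,128,144', '630,126,140', '621,125,137', '615,124,126']
250 ['716,148,-1', '706,146,-3', '694,144,0', '641,120,137', '671,138,4', '661,136,3', '650,134,3']
254 ['718,138,1', '707,135,1', '697,134,-2', '685,131,0', '674,128,4', '664,126,1', '652,123,5']
```

View pics/railtop.png

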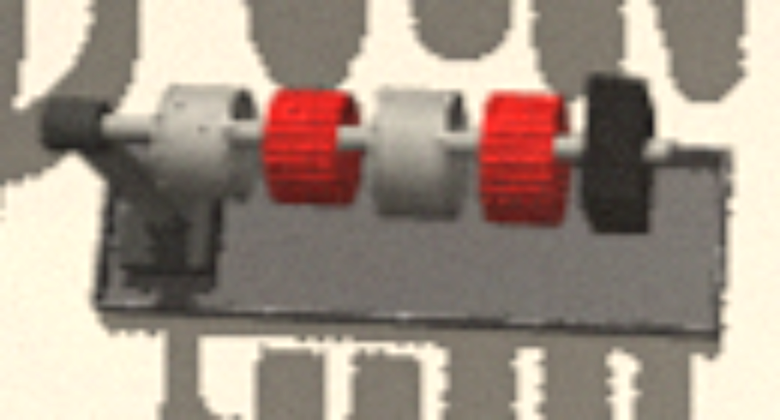

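View pics/railscene.png

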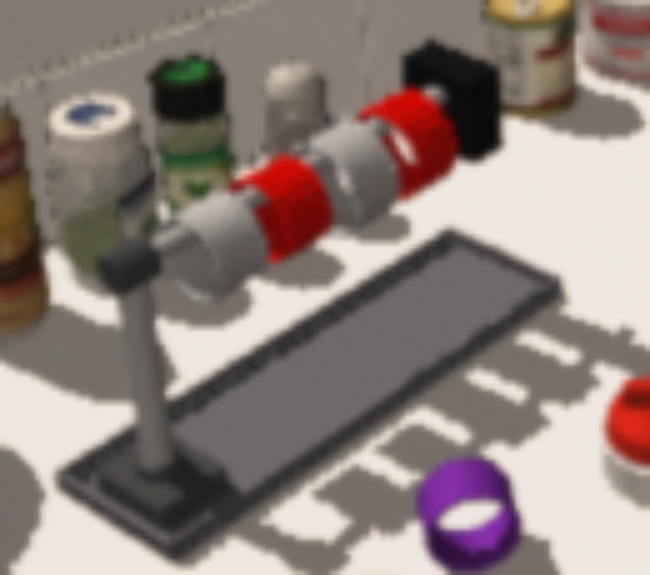

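The crops confirm the order from the post: plain, red, plain, red, then the stop. Sizes I'll read from the gripper width. Next I refine the poses using both views.

```bash
python3 - <<'E'
from h import *
np.set_printoptions(precision=1,suppress=True)
for n in('top','scene'):
    d=load(n);P=cloud(d);X,Y,Z=P[...,0],P[...,1],P[...,2]
    H,S,V=cv2.split(cv2.cvtColor(d['pixels'],cv2.COLOR_BGR2HSV)); ok=d['depth']>0
    print('==',n)
    for nm,m in(('blue',(abs(X-455)<75)&(abs(Y+72)<110)&(H>100)&(H<130)&(S>120)&(Z<28)),
                ('wood',(abs(X-550)<70)&(abs(Y+315)<110)&(H<22)&(S>90)&(Z<28)&(Z>4))):
        m=cv2.morphologyEx((m&ok).astype(np.uint8),cv2.MORPH_OPEN,np.ones((2,2)))
        q=P[m>0][:,:2].astype(np.float32);print(nm,len(q),cv2.minAreaRect(q))
        mm=m.copy();c=max(cv2.findContours(mm,0,2)[0],key=cv2.contourArea);print('  px',cv2.minAreaRect(c))
    m=(abs(X-632)<120)&(abs(Y+110)<120)&ok&(Z>11)&(Z<30)
    q=P[m][:,:2]; 
    A=np.c_[2*q,np.ones(len(q))]
    for k in range(6):
        s=np.linalg.lstsq(A,(q**2).sum(1),rcond=None)[0];r=np.sqrt(s[2]+s[0]**2+s[1]**2);e=abs(np.hypot(*(q-s[:2]).T)-r);kk=e<np.percentile(e,85);q=q[kk];A=A[kk]
    print('dish',s[:2],r,len(q))
    m=ok&(X>560)&(X<690)&(Y>90)&(Y<380)&(Z>75)&(Z<160)
    st=m&(V<70)&(Y<165);q=P[st];print('stop',len(q),q.min(0),q.max(0),cv2.minAreaRect(q[:,:2].astype(np.float32)))
    a=np.radians(11);f=np.array([np.sin(a),-np.cos(a)]);g=np.array([np.cos(a),np.sin(a)])
    q=P[m];L=(q[:,:2]-[604,336])@f;T=(q[:,:2]-[604,336])@g
    for l in range(-10,240,5):
        k=(L>=l)&(L<l+5)
        if k.sum()>3: print(l,k.sum(),'T',np.percentile(T[k],[3,97]),'z',np.percentile(q[k,2],[3,97]))
E
```

```text
== top
blue 1456 ((435.6152648925781, -72.50756072998047), (149.55905151367188, 106.65933990478516), 85.44326782226562)
  px ((314.5081787109375, 270.4703369140625), (60.08439636230469, 29.262948989868164), 15.461216926574707)
wood 1614 ((507.5516662597656, -195.549072265625), (109.82975769042969, 429.25067138671875), 18.57469940185547)
  px ((417.1273498535156, 252.2929229736328), (63.105831146240234, 29.230243682861328), 10.203973770141602)
dish [617.9 -86.5] 63.14025831193764 229
stop 327 [607.7 119.1  89.3] [662.  165.  149.3] ((635.4925537109375, 143.5518798828125), (49.00653076171875, 48.542274475097656), 8.394876480102539)
-10 30 T [-7.6 10.2] z [ 87.1 141.5]
-5 38 T [-6.7 10. ] z [ 79.6 141.2]
0 49 T [-7.5  9.5] z [ 78.1 141.2]
5 15 T [-6.4  9.2] z [128.6 136.8]
10 8 T [-2.5  4.5] z [133.  135.3]
15 8 T [-2.5  5. ] z [132.3 136.9]
20 9 T [-3.2  4.8] z [130.  134.9]
25 34 T [-21.1  18.3] z [118.3 139.2]
30 41 T [-20.9  18.1] z [119.7 139.1]
35 43 T [-20.9  17.7] z [118.4 139.5]
40 46 T [-21.1  19.2] z [ 96.2 138.2]
45 55 T [-20.7  18.5] z [ 96.7 138.7]
50 76 T [-21.3  20.1] z 
[... 2907 characters left out ...]
1]
125 51 T [-27.   19.5] z [ 90.3 136.6]
130 51 T [-27.9  18.5] z [ 90.1 137.4]
135 17 T [-27.1  18.8] z [ 94.7 136.7]
140 6 T [-8.4 -0.9] z [132.2 134.6]
145 16 T [-28.6   4.7] z [ 96.1 136.5]
150 52 T [-28.9  11.9] z [ 95.3 137.7]
155 33 T [-27.8   5.3] z [ 99.2 137.1]
160 39 T [-29.1  12.4] z [ 91.2 138. ]
165 33 T [-30.2   5.6] z [ 88.9 136.1]
170 50 T [-28.9  15.6] z [ 90.8 137.8]
175 21 T [-27.7  14.6] z [ 91.3 137. ]
180 5 T [-30.   -5.8] z [112.1 135.7]
185 72 T [-29.8   7. ] z [103.3 144.8]
190 90 T [-29.9  18.8] z [ 98.  145.7]
195 46 T [-30.1  14.3] z [ 99.1 146.5]
200 40 T [-31.4  12.4] z [ 99.7 145.9]
205 34 T [-31.3  13.5] z [101.9 145. ]
210 17 T [-27.8  19.1] z [125.4 144.8]
```

```bash
cat >> h.py <<'E'
def go(tx,ty,tz,yaw_y):
    """print tool-frame deltas from the present pose to TCP target; yaw_y: world angle (deg) of the tool y line; target tool points down"""
    from bench import arm
    s=arm.get_state();r=R.from_rotvec(s['eef_rot'])
    c=[]
    for k in(0,180):
        b=np.radians(yaw_y+k);y=np.array([np.cos(b),np.sin(b),0]);z=np.array([0,0,-1.]);x=np.cross(y,z)
        c.append(R.from_matrix(np.c_[x,y,z]))
    t=min(c,key=lambda q:(r.inv()*q).magnitude())
    d=np.array([tx,ty,tz])-s['tool_pos']
    print('t %.1f'%s['t'],'pos',s['tool_pos'].round(1),'w %.1f gf %.1f'%(s['gripper_width'],s['grasp_force']),'F',s['ft_force'].round(1),'q',s['qpos'].round(2))
    print('turn(5deg)',(np.degrees((r.inv()*t).as_rotvec())/5).round(2),'shift cm, final axes',(t.inv().apply(d)/10).round(2),'present axes',(r.inv().apply(d)/10).round(2))
E
python3 - <<'E'
from h import *
d=load('top');P=cloud(d);X,Y,Z=P[...,0],P[...,1],P[...,2];ok=d['depth']>0
H,S,V=cv2.split(cv2.cvtColor(d['pixels'],cv2.COLOR_BGR2HSV))
for nm,m in(('blue',(abs(X-455)<75)&(abs(Y+72)<110)&(H>100)&(H<130)&(S>120)),('wood',(abs(X-550)<70)&(abs(Y+315)<110)&(H<22)&(S>90)&(Z>4))):
    m=(m&ok).astype(np.uint8)
    n,l,st,_=cv2.connectedComponentsWithStats(m);m=l==1+np.argmax(st[1:,4])
    for lo,hi in((4,16),(26,40)):
        q=P[m&(Z>lo)&(Z<hi)][:,:2].astype(np.float32);print(nm,lo,len(q),cv2.minAreaRect(q),np.median(q,0))
    c=max(cv2.findContours(m.astype(np.uint8),0,2)[0],key=cv2.contourArea)
    print('ray',cv2.minAreaRect(np.array([ray(d,*p[0],12)[:2] for p in c],np.float32)))
m=((X>540)&(X<700)&(Y<0)&(Y>-180)&ok&(V>100)|False)
q=(ok&(abs(X-620)<90)&(abs(Y+90)<90)&(Z>10)&(Z<24)).astype(np.uint8)
n,l,st,_=cv2.connectedComponentsWithStats(q);i=1+np.argmax(st[1:,4]);c=np.argwhere(l==i)[:,::-1]
pp=np.array([ray(d,*p,17)[:2] for p in c],np.float32);print('dish',len(pp),cv2.minEnclosingCircle(pp))
go(636,138.5,190,8.7)
E
```

```text
blue 4 1388 ((455.01995849609375, -69.07251739501953), (132.30429077148438, 71.43683624267578), 85.35398864746094) [454.88715 -72.2507 ]
blue 26 106 ((458.9781494140625, -70.4350814819336), (146.81809997558594, 50.262203216552734), 86.06784057617188) [ 455.6468  -136.39847]
ray ((455.1660461425781, -71.13633728027344), (150.009765625, 72.30307006835938), 85.39568328857422)
wood 4 1513 ((550.4124145507812, -307.697265625), (73.96234893798828, 142.91123962402344), 0.7968573570251465) [ 549.2903 -314.376 ]
wood 26 140 ((553.0055541992188, -310.3289794921875), (48.85039138793945, 149.6920928955078), 0.7213935256004333) [ 550.2366 -310.0283]
ray ((549.8029174804688, -315.2021484375), (75.22449493408203, 157.19766235351562), 0.2356424629688263)
dish 564 ((618.510498046875, -86.98169708251953), 66.68640899658203)
t 0.1 pos [ 232.  -470.7  230.8] w 85.6 gf 0.0 F [ 0.2 -0.5  0.5] q [-1.34  0.31  1.5  -0.    1.33 -0.22]
turn(5deg) [-1.000e-02 -1.000e-02 -1.449e+01] shift cm, final axes [54.11 49.15  4.08] present axes [ 63.17 -36.79   4.14]
```

```bash
r='[0,0,0,3.1,-1.8,0.1,-1]'; python3 -m pendant '[[0,0,0,3.1,-1.8,0,-1],[0,0,0,3.1,-1.8,0,-1],[0,0,0,3.1,-1.8,0,-1],[0,0,0,3.1,-1.8,0,-1],[0,0,0,3.1,-1.8,0,-1],[0,0,0,3.1,-1.8,0,-1],[0,0,0,3.1,-1.8,0,-1],[0,0,0,3.1,-1.8,0,-1],[0,0,0,3.1,-1.8,0,-1],[0,0,0,3.1,-1.8,0,-1],[0,0,0,3.1,-1.8,0,-1],[0,0,0,3.1,-1.8,0,-1],[0,0,0,3.1,-1.8,0,-1],[0,0,0,3.1,-1.8,0,-1],[0,0,0,3.1,-1.8,0,-1],[0,0,0,3.1,-1.8,0,-1],[0,0,0,3.1,-1.8,0,-1],[0,0,0,3.1,-1.8,0,-1]]'
python3 -m pendant '[[0,0,-1,0,0,0,-1],[0,0,-1,0,0,0,-1],[0,0,-1,0,0,0,-1],[0,0,-1,0,0,0,-1],[0,0,-1,0,0,0,-1],[0,0,-1,0,0,0,-1],[0,0,-1,0,0,0,-1],[0,0,-1,0,0,0,-1],[0,0,-1,0,0,0,-1],[0,0,-1,0,0,0,-1],[0,0,-1,0,0,0,-1],[0,0,-1,0,0,0,-1],[0,0,-1,0,0,0,-1],[0,0,-1,0,0,0,-1],[0,0,-0.5,0,0,0,-1],[0,0,0,0,0,0,-1]]'
python3 -c "
from h import *
go(636,138.5,190,8.7)"
```

```text
t: 1.6
tool_pos: [589.9, 68.1, 230.9]
eef_rot: [-3.059, -0.713, 0.001]
ft_force: [1.4, -1.3, 0.7]
gripper_width: 85.3
grasp_force: 0.0
t: 2.93
tool_pos: [589.2, 66.3, 230.9]
eef_rot: [-2.044, -2.385, 0.001]
ft_force: [-0.4, 0.4, 0.2]
gripper_width: 85.5
grasp_force: 0.0
t 2.9 pos [589.2  66.3 230.9] w 85.5 gf 0.0 F [-0.4  0.4  0.2] q [-0.09  0.47  1.28 -0.    1.4  -0.24]
turn(5deg) [-0.01 -0.    0.02] shift cm, final axes [6.43 5.72 4.09] present axes [6.41 5.73 4.09]
```

```bash
python3 -m pendant '[[0,0,0,2.1,1.9,0.4,-1],[0,0,0,2.1,1.9,0.3,-1],[0,0,0,2.2,1.9,0.3,-1],[0,0,0,0,0,0,-1],[0,0,0,0,0,0,-1]]'
python3 - <<'E'
from h import *
go(636,138.5,190,8.7)
from bench import arm
s=arm.get_state();d=arm.get_image('wrist');d['s']=s;pickle.dump(d,open('w1.pkl','wb'));cv2.imwrite('pics/w1.png',d['pixels']);print(d['K'],d['T_tool_cam'])
E
```

```text
t: 3.35
tool_pos: [636.0, 139.1, 220.2]
eef_rot: [-2.045, -2.384, 0.002]
ft_force: [0.3, -0.3, -0.8]
gripper_width: 85.2
grasp_force: 0.0
t 3.4 pos [636.  139.1 220.2] w 85.2 gf 0.0 F [ 0.3 -0.3 -0.8] q [ 0.04  0.61  1.08 -0.    1.45 -0.12]
turn(5deg) [-0.02 -0.    0.01] shift cm, final axes [-0.06 -0.01  3.02] present axes [-0.06 -0.    3.02]
[[325.1922621    0.         280.09528012]
 [  0.         325.1922621  209.25104364]
 [  0.           0.           1.        ]] [[-3.52160220e-04  9.60847492e-01  2.77077556e-01  6.96584857e+01]
 [ 9.99999367e-01  4.22047378e-05  1.12462260e-03 -1.56925278e+00]
 [ 1.06889682e-03  2.77077777e-01 -9.60846899e-01 -1.44309585e+02]
 [ 0.00000000e+00  0.00000000e+00  0.00000000e+00  1.00000000e+00]]
```

View pics/w1.png

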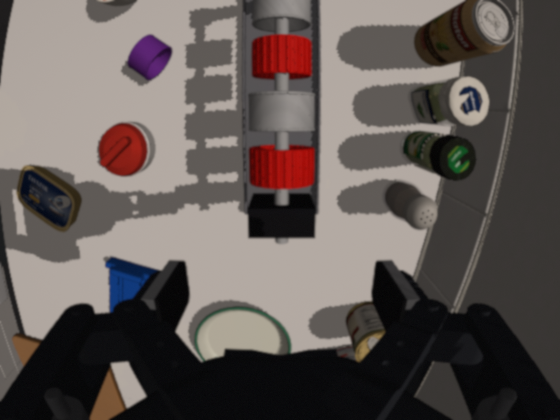

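The wrist view shows the bar running straight up the image at column 282, with the stop at (281,215), centred between the fingers. I'll check the coordinates with rays.

```bash
cat >> h.py <<'E'
def wray(d,u,v,h):
    K=d['K'];T=d['T_tool_cam'];a=np.array([u-K[0,2],v-K[1,2]]);r=np.hypot(*a);th=r/K[0,0]
    c=np.array([np.sin(th)*a[0]/r,-np.sin(th)*a[1]/r,-np.cos(th)])
    rr=R.from_rotvec(d['s']['eef_rot']);o=rr.apply(T[:3,3])+d['s']['tool_pos'];w=rr.apply(T[:3,:3]@c)
    return o+w*(h-o[2])/w[2]
E
python3 - <<'E'
from h import *
d=load('w1');V=d['pixels'].max(2);m=((V<45)).astype(np.uint8);m[:185]=0;m[250:]=0;m[:,:240]=0;m[:,325:]=0
c=max(cv2.findContours(m,0,2)[0],key=cv2.contourArea);print(cv2.boundingRect(c))
for col in(250,265,300,312): print(col,[int(x) for x in V[190:245:2,col]])
for u,v,h in((249,195,145),(315,195,145),(249,210,145),(315,210,145),(282,241,130),(282,185,135)): print(u,v,wray(d,u,v,h).round(1))
E
```

```text
(248, 188, 68, 50)
250 [83, 83, 81, 77, 68, 53, 36, 20, 11, 10, 17, 17, 19, 16, 9, 10, 12, 10, 13, 14, 14, 17, 16, 39, 132, 178, 179, 179]
265 [84, 69, 22, 6, 7, 6, 7, 6, 6, 11, 18, 18, 18, 18, 19, 17, 16, 17, 17, 17, 17, 16, 16, 38, 130, 177, 179, 180]
300 [85, 70, 20, 8, 7, 6, 6, 7, 4, 13, 17, 18, 18, 19, 17, 17, 17, 18, 19, 17, 16, 16, 17, 38, 131, 178, 179, 179]
312 [44, 49, 47, 39, 33, 24, 18, 11, 6, 11, 19, 19, 18, 19, 19, 19, 16, 19, 18, 18, 19, 20, 21, 42, 133, 178, 179, 179]
249 195 [610.1 152.  145. ]
315 195 [655.5 159.1 145. ]
249 210 [611.5 141.3 145. ]
315 210 [657.5 148.3 145. ]
282 241 [639.  115.8 130. ]
282 185 [632.1 160.5 135. ]
```

```bash
python3 - <<'E'
from h import *
d=load('w1')
for v in(208,237):
  a,b=wray(d,249,v,145),wray(d,315,v,145);print((a+b)/2,b-a)
E
```

```text
[634.26450115 146.24834778 145.        ] [45.93071455  7.08578972  0.        ]
[637.61680679 124.66547446 145.        ] [ 4.72642723e+01  7.28607940e+00 -2.84217094e-14]
```

```bash
python3 -m pendant '[[0,0,0,-0.3,0,2,-1],[0,0,0,0,0,2,-1],[0,0,0,0,0,2,-1],[0,0,0,0,0,2,-1],[0,0,0,0,0,2,-1],[0,0,0,0,0,1.8,-1],[0,0,0,0,0,0,-1],[0,0,0,0,0,0,-1],[0,0,0,0,0,0,1],[0,0,0,0,0,0,1],[0,0,0,0,0,0,1],[0,0,0,0,0,0,1],[0,0,0,0,0,0,1],[0,0,0,0,0,0,1]]' 30
python3 -m pendant '[[0,0,0,0,0,0,1],[0,0,0,0,0,0,1],[0,0,0,0,0,0,1]]'
```

```text
t: 4.57
tool_pos: [636.9, 135.2, 104.5]
eef_rot: [2.045, 2.383, 0.002]
ft_force: [-1.7, -0.8, 6.1]
gripper_width: 47.3
grasp_force: 35.1
t: 4.82
tool_pos: [636.9, 135.2, 104.5]
eef_rot: [2.045, 2.383, 0.002]
ft_force: [-2.2, -1.0, 7.6]
gripper_width: 47.7
grasp_force: 35.2
```

```bash
python3 -m pendant '[[0,0,0,0,0,-0.25,1],[0,0,0,0,0,-0.25,1],[0,0,0,0,0,0,1],[0,0,0,0,0,0,1]]'; python3 -c "
from h import *
go(636,138.5,190,8.7)"
```

```text
t: 5.15
tool_pos: [636.4, 135.3, 108.2]
eef_rot: [-2.046, -2.384, 0.0]
ft_force: [0.4, -0.4, -0.8]
gripper_width: 47.4
grasp_force: 34.7
t 5.2 pos [636.4 135.3 108.2] w 47.4 gf 34.7 F [ 0.4 -0.4 -0.8] q [ 0.03  0.7   1.23  0.    1.22 -0.12]
turn(5deg) [-0.   -0.    0.01] shift cm, final axes [ 0.32  0.01 -8.18] present axes [ 0.32  0.01 -8.18]
```

```bash
python3 -m pendant '[[0,0,0,-0.5,0,0,1],[0,0,0,-1,0,0,1],[0,0,0,-1,0,0,1],[0,0,0,-1,0,0,1],[0,0,0,-1,0,0,1],[0,0,0,-1,0,0,1],[0,0,0,-1,0,0,1],[0,0,0,-1,0,0,1],[0,0,0,0,0,0,1]]'; python3 - <<'E'
from h import *
go(618.5,-87,35,8.7)
from bench import arm
d=arm.get_image('wrist');d['s']=arm.get_state();pickle.dump(d,open('w2.pkl','wb'));cv2.imwrite('pics/w2.png',d['pixels'])
E
```

```text
t: 5.9
tool_pos: [648.2, 58.9, 108.3]
eef_rot: [2.048, 2.382, -0.0]
ft_force: [-0.1, -0.1, -0.1]
gripper_width: 47.9
grasp_force: 34.7
t 5.9 pos [648.2  58.9 108.3] w 47.9 gf 34.7 F [-0.1 -0.1 -0.1] q [-0.09  0.7   1.23 -0.    1.22 -0.24]
turn(5deg) [ 0.    0.   -0.02] shift cm, final axes [-13.97  -5.14   7.33] present axes [-13.98  -5.12   7.33]
```

View pics/w2.png

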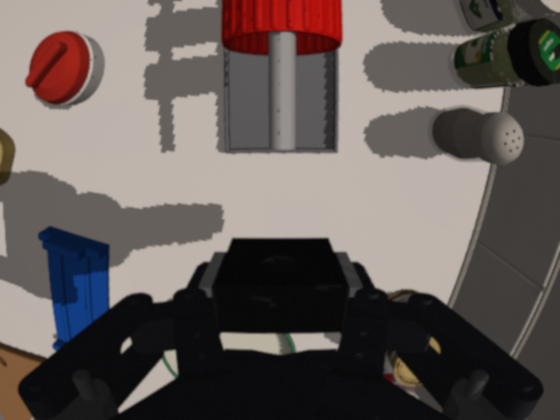

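The stop is off the bar and held level; the bar end is visible at (283,150). Before lowering I check the cans next to the dish.

```bash
python3 - <<'E'
from h import *
P=cloud(load('top'));X,Y,Z=np.moveaxis(P,-1,0)
m=(X>660)&(X<760)&(abs(Y+87)<90)&(Z>20)
print(X[m].min(),np.percentile(X[m],2),Z[m].max())
for y in range(-170,0,20):
    k=m&(abs(Y-y)<10); print(y,X[k].min() if k.any() else None,Z[k].max() if k.any() else None)
E
python3 -m pendant '[[0,0,0,-0.5,-0.5,0,1],[0,0,0,-2,-0.7,0,1],[0,0,0,-2.5,-0.9,0,1],[0,0,0,-2.5,-0.9,0,1],[0,0,0,-2.5,-0.9,0,1],[0,0,0,-2,-0.7,0,1],[0,0,0,-1.5,-0.5,0,1],[0,0,0,-0.5,0,0,1],[0,0,0,0,0,0,1],[0,0,0,0,0,0,1]]'; python3 -c "
from h import *
go(618.5,-87,12.8,8.7)"
```

```text
660.2528270463432 670.7775393869741 74.20850750691477
-170 730.2002444112265 38.96591974448802
-150 748.9739596941617 58.6452049675338
-130 660.5105060574423 60.63309349369058
-110 673.5539182406227 60.01878238466054
-90 680.0368392609353 60.349177139780295
-70 676.3791404791798 57.234575329498966
-50 663.9843851420954 74.20850750691477
-30 660.2528270463432 73.34705702433871
-10 752.5270598839352 74.08819227495951
t: 6.78
tool_pos: [618.7, -84.2, 108.3]
eef_rot: [-2.045, -2.384, -0.0]
ft_force: [-0.5, 0.3, -1.0]
gripper_width: 47.6
grasp_force: 34.7
t 6.8 pos [618.7 -84.2 108.3] w 47.6 gf 34.7 F [-0.5  0.3 -1. ] q [-0.32  0.64  1.33  0.    1.17 -0.48]
turn(5deg) [ 0.   -0.    0.01] shift cm, final axes [-0.27 -0.07  9.55] present axes [-0.28 -0.07  9.55]
```

```bash
python3 -m pendant '[[0,0,0,-0.2,0,1.5,1],[0,0,0,0,0,2,1],[0,0,0,0,0,2,1],[0,0,0,0,0,2,1],[0,0,0,0,0,1,1],[0,0,0,0,0,0.6,1],[0,0,0,0,0,0.3,1],[0,0,0,0,0,0,1],[0,0,0,0,0,0,1]]'; python3 -c "
from h import *
go(618.5,-87,12.8,8.7)"
```

```text
t: 7.53
tool_pos: [619.5, -86.9, 15.2]
eef_rot: [2.045, 2.383, 0.001]
ft_force: [-0.2, -0.9, -0.2]
gripper_width: 47.8
grasp_force: 34.6
t 7.5 pos [619.5 -86.9  15.2] w 47.8 gf 34.6 F [-0.2 -0.9 -0.2] q [-0.33  0.76  1.39  0.    0.99 -0.48]
turn(5deg) [0.02 0.01 0.01] shift cm, final axes [ 0.01 -0.1   0.24] present axes [ 0.01 -0.1   0.24]
```

Lower to touch, checking the force, then open.

```bash
python3 -m pendant '[[0,0,0,0,0,0.1,1],[0,0,0,0,0,0.1,1],[0,0,0,0,0,0.1,1],[0,0,0,0,0,0,1]]'; python3 -m pendant '[[0,0,0,0,0,0,0.4],[0,0,0,0,0,0,0],[0,0,0,0,0,0,-1],[0,0,0,0,0,0,-1],[0,0,0,0,0,0,-1],[0,0,0,0,0,0,-1]]'
```

```text
t: 7.87
tool_pos: [619.2, -87.1, 11.7]
eef_rot: [2.046, 2.383, 0.0]
ft_force: [0.6, -0.0, 1.7]
gripper_width: 47.5
grasp_force: 34.7
t: 8.37
tool_pos: [618.9, -86.9, 11.2]
eef_rot: [-2.046, -2.384, 0.0]
ft_force: [-0.1, -0.1, -0.5]
gripper_width: 85.6
grasp_force: 0.0
```

```bash
python3 -m pendant '[[0,0,0,0,0,-1,-1],[0,0,0,0,0,-2,-1],[0,0,0,0,0,-3.5,-1],[0,0,0,0,0,-3.5,-1],[0,0,0,0,0,-3.5,-1],[0,0,0,0,0,-3.5,-1],[0,0,0,0.6,0.1,-3,-1],[0,0,0,3,0.6,-0.5,-1],[0,0,0,3,0.6,0,-1],[0,0,0,3,0.6,0,-1],[0,0,0,3,0.6,0,-1],[0,0,0,3,0.6,0,-1],[0,0,0,3,0.6,0,-1],[0,0,0,3,0.6,0,-1],[0,0,0,3,0.6,0,-1],[0,0,0,1,0.2,0,-1],[0,0,0,0,0,0,-1],[0,0,0,0,0,0,-1]]'; python3 - <<'E'
from h import *
go(630.3,174,94,8.7)
from bench import arm
d=arm.get_image('wrist');d['s']=arm.get_state();pickle.dump(d,open('w3.pkl','wb'));a=d['pixels']
t=arm.get_image('top')['pixels'][150:290,280:460]
cv2.imwrite('pics/w3.png',np.hstack([a,cv2.resize(t,(240,187)) if 0 else cv2.copyMakeBorder(cv2.resize(t,(240,187)),0,233,0,0,0)]))
E
```

```text
t: 9.87
tool_pos: [630.5, 173.3, 216.6]
eef_rot: [2.045, 2.384, -0.0]
ft_force: [-0.1, -0.6, 0.4]
gripper_width: 85.3
grasp_force: 0.0
t 9.9 pos [630.5 173.3 216.6] w 85.3 gf 0.0 F [-0.1 -0.6  0.4] q [ 0.09  0.62  1.08 -0.    1.45 -0.06]
turn(5deg) [0.   0.01 0.01] shift cm, final axes [ 7.000e-02 -1.000e-02  1.226e+01] present axes [ 8.000e-02 -1.000e-02  1.226e+01]
```

View pics/w3.png

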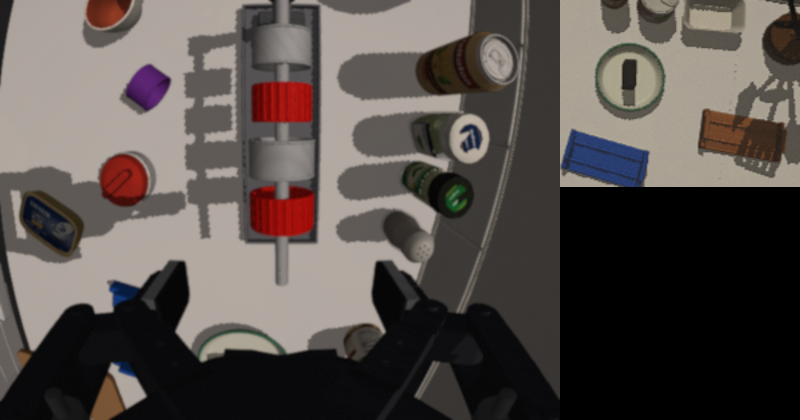

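The stop stands in the middle of the dish and the four rings still hang. Red ring (282,212) is centred between the fingers. Grip it.

```bash
python3 -m pendant '[[0,0,0,0,0,2,-1],[0,0,0,0,0,2.5,-1],[0,0,0,0,0,2.5,-1],[0,0,0,0,0,2.5,-1],[0,0,0,0,0,2,-1],[0,0,0,0,0,0.7,-1],[0,0,0,0,0,0,-1],[0,0,0,0,0,0,1],[0,0,0,0,0,0,1],[0,0,0,0,0,0,1],[0,0,0,0,0,0,1],[0,0,0,0,0,0,1],[0,0,0,0,0,0,1],[0,0,0,0,0,0,1]]' 25; python3 -c "
from h import *
go(630.3,174,94,8.7)"
```

```text
t: 11.13
tool_pos: [631.1, 173.7, 95.9]
eef_rot: [2.045, 2.383, 0.002]
ft_force: [-1.2, -0.8, 6.2]
gripper_width: 49.5
grasp_force: 26.8
t 11.1 pos [631.1 173.7  95.9] w 49.5 gf 26.8 F [-1.2 -0.8  6.2] q [ 0.09  0.72  1.23 -0.    1.19 -0.06]
turn(5deg) [0.03 0.01 0.01] shift cm, final axes [ 0.04 -0.08  0.19] present axes [ 0.04 -0.08  0.19]
```

```bash
python3 -m pendant '[[0,0,0,0,0,-0.4,1],[0,0,0,0,0,-0.7,1],[0,0,0,0,0,-0.8,1],[0,0,0,0,0,0,1]]'; python3 -m pendant '[[0,0,0,-0.5,0,0,1],[0,0,0,-1.2,0,0,1],[0,0,0,-1.4,0,0,1],[0,0,0,-1.4,0,0,1],[0,0,0,-1.4,0,0,1],[0,0,0,-1.4,0,0,1],[0,0,0,-1.4,0,0,1],[0,0,0,-1.4,0,0,1],[0,0,0,0,0,0,1]]'; python3 - <<'E'
from h import *
f=np.radians(-4.6);y=np.array([-np.sin(f),np.cos(f)]);c=np.array([455,-71])
for sgn in(1,-1): print(c+sgn*32*y)
p=c-32*y;go(p[0],p[1],60,-4.6)
E
```

```text
t: 11.47
tool_pos: [631.4, 173.9, 115.6]
eef_rot: [2.044, 2.382, 0.004]
ft_force: [0.0, 1.0, -0.6]
gripper_width: 49.6
grasp_force: 26.1
t: 12.22
tool_pos: [646.4, 70.8, 113.2]
eef_rot: [2.049, 2.381, -0.001]
ft_force: [-1.0, -0.6, -0.1]
gripper_width: 49.5
grasp_force: 26.1
[457.56636558 -39.10307589]
[ 452.43363442 -102.89692411]
t 12.2 pos [646.4  70.8 113.2] w 49.5 gf 26.1 F [-1.  -0.6 -0.1] q [-0.07  0.69  1.23 -0.    1.22 -0.22]
turn(5deg) [0.   0.01 2.64] shift cm, final axes [-18.87 -17.94   5.32] present axes [-14.28 -21.77   5.33]
```

```bash
python3 -m pendant '[[0,0,0.9,-0.5,-0.5,0,1],[0,0,0.9,-1,-1,0,1],[0,0,0.84,-2,-2,0,1],[0,0,0,-2.3,-2.2,0,1],[0,0,0,-2.3,-2.2,0,1],[0,0,0,-2.3,-2.2,0,1],[0,0,0,-2.3,-2.2,0,1],[0,0,0,-2.3,-2.2,0,1],[0,0,0,-2,-1.7,0,1],[0,0,0,-1,-0.6,0,1],[0,0,0,0,0,0,1],[0,0,0,0,0,0,1]]'; python3 - <<'E'
from h import *
go(452.4,-102.9,30,-4.6)
from bench import arm
d=arm.get_image('wrist');d['s']=arm.get_state();pickle.dump(d,open('w4.pkl','wb'));cv2.imwrite('pics/w4.png',d['pixels'])
E
```

```text
t: 13.22
tool_pos: [469.1, -96.6, 113.6]
eef_rot: [2.307, 2.132, 0.001]
ft_force: [-0.7, -0.4, -0.4]
gripper_width: 49.6
grasp_force: 26.2
t 13.2 pos [469.1 -96.6 113.6] w 49.6 gf 26.2 F [-0.7 -0.4 -0.4] q [-0.45  0.35  1.79  0.    1.01 -0.37]
turn(5deg) [ 0.01 -0.    0.02] shift cm, final axes [-0.77 -1.61  8.36] present axes [-0.76 -1.62  8.36]
```

View pics/w4.png

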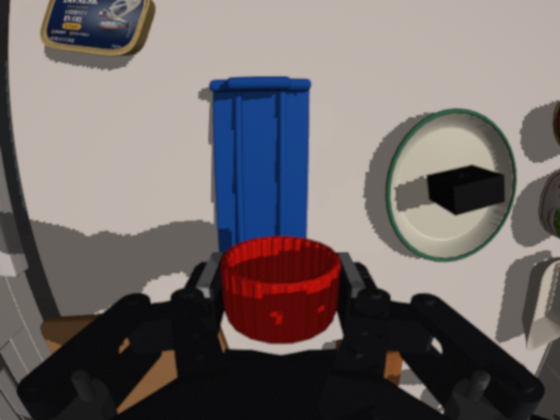

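The red large ring is held level above the blue cradle, whose lips appear near columns 240 and 281. I'll measure the groove line from the cradle's side edges in this view.

```bash
python3 - <<'E'
from h import *
d=load('w4');H,S,V=cv2.split(cv2.cvtColor(d['pixels'],cv2.COLOR_BGR2HSV))
m=(H>100)&(H<130)&(S>120)&(V>50)
for v in range(100,236,15):
    u=np.nonzero(m[v,200:330])[0]+200;a,b=wray(d,u[0]-.5,v,8),wray(d,u[-1]+.5,v,8);print(v,u[0],u[-1],((a+b)/2).round(1),np.linalg.norm(b-a).round(1))
    row=V[v,u[0]:u[-1]+1]
u=np.nonzero(m[:,262])[0];print(u[0],u[:30]);print(V[74:100,262],wray(d,262,79,34),wray(d,262,89,34))
print([int(x) for x in V[180,215:312]])
E
```

```text
100 214 308 [459.6 -11.4   8. ] 72.5
115 213 307 [457.9 -22.9   8. ] 72.7
130 214 307 [457.3 -34.5   8. ] 72.3
145 214 307 [456.3 -46.1   8. ] 72.7
160 215 307 [455.6 -57.8   8. ] 72.5
175 215 306 [454.2 -69.7   8. ] 72.4
190 216 306 [453.5 -81.7   8. ] 72.3
205 216 306 [452.3 -94.    8. ] 73.2
220 217 305 [ 451.1 -106.6    8. ] 72.6
235 219 305 [ 450.7 -119.6    8. ] 72.0
77 [ 77  78  79  80  81  82  83  84  85  86  87  88  91  92  93  94  95  96
  97  98  99 100 101 102 103 104 105 106 107 108]
[186 165 133 125 132 135 137 134 132 128 121 112  99  83  64  49  48  59
  68  74  75  75  77  89 112 130] [463.08053449   0.94778685  34.        ] [462.52691065  -5.99465913  34.        ]
[102, 118, 130, 133, 133, 133, 133, 134, 134, 133, 133, 133, 134, 133, 133, 132, 126, 109, 86, 75, 76, 89, 111, 127, 135, 137, 129, 118, 120, 129, 134, 134, 135, 134, 134, 134, 134, 134, 135, 135, 135, 134, 135, 134, 134, 135, 134, 134, 134, 134, 134, 134, 134, 134, 134, 135, 134, 133, 129, 113, 89, 76, 72, 74, 87, 110, 127, 135, 138, 137, 136, 136, 137, 136, 136, 136, 136, 136, 136, 136, 136, 136, 136, 136, 137, 136, 136, 136, 136, 137, 135, 135, 140, 155, 178, 190, 191]
```

```bash
python3 -m pendant '[[0,0,0,-0.4,-0.8,1,1],[0,0,0,-0.4,-0.85,2,1],[0,0,0,0,0,2,1],[0,0,0,0,0,2,1],[0,0,0,0,0,1.2,1],[0,0,0,0,0,0.6,1],[0,0,0,0,0,0.3,1],[0,0,0,0,0,0,1],[0,0,0,0,0,0,1]]';  python3 -c "
from h import *
go(451.7,-103.4,17.4,-4.7)"
```

```text
t: 14.02
tool_pos: [452.0, -103.1, 22.8]
eef_rot: [2.305, 2.133, 0.001]
ft_force: [-0.1, -0.8, 0.1]
gripper_width: 49.2
grasp_force: 26.2
t 14.0 pos [ 452.  -103.1   22.8] w 49.2 gf 26.2 F [-0.1 -0.8  0.1] q [-0.48  0.48  1.9   0.    0.77 -0.4 ]
turn(5deg) [0.01 0.   0.05] shift cm, final axes [-0.03 -0.03  0.54] present axes [-0.03 -0.03  0.54]
```

```bash
python3 -m pendant '[[0,0,0,0,0,0.2,1],[0,0,0,0,0,0.2,1],[0,0,0,0,0,0.15,1],[0,0,0,0,0,0,1],[0,0,0,0,0,0,1]]'
```

```text
t: 14.43
tool_pos: [452.4, -103.6, 17.5]
eef_rot: [2.305, 2.131, 0.002]
ft_force: [3.3, 0.4, 4.4]
gripper_width: 49.2
grasp_force: 26.6
```

```bash
python3 -m pendant '[[0,0,0,0,0,0,0.4],[0,0,0,0,0,0,0],[0,0,0,0,0,0,-1],[0,0,0,0,0,0,-1],[0,0,0,0,0,0,-1],[0,0,0,0,0,-0.5,-1],[0,0,0,0,0,-1.5,-1],[0,0,0,0,0,-3,-1],[0,0,0,0,0,-3.5,-1],[0,0,0,0,0,-3.5,-1],[0,0,0,0,0,-3.5,-1],[0,0,0,0,0,-3.5,-1],[0,0,0,0,0,-1,-1],[0,0,0,0,0,0,-1]]'; python3 - <<'E'
from h import *
from bench import arm
d=arm.get_image('wrist');d['s']=arm.get_state();pickle.dump(d,open('w5.pkl','wb'));cv2.imwrite('pics/w5.png',d['pixels'])
E
python3 -m pendant '[[0,0,0,1,0.4,0,-1],[0,0,0,2,0.9,0,-1],[0,0,0,2.75,1.2,0,-1],[0,0,0,2.75,1.2,0,-1],[0,0,0,2.75,1.2,0,-1],[0,0,0,2.75,1.2,0,-1],[0,0,0,2.75,1.2,0,-1],[0,0,0,2.75,1.2,0,-1],[0,0,0,2.75,1.2,0,-1],[0,0,0,2.75,1.2,0,-1],[0,0,0,2.75,1.2,0,-1],[0,0,0,2.75,1.2,0,-1],[0,0,-0.9,2.5,1,0,-1],[0,0,-0.9,0,0,0,-1],[0,0,-0.9,0,0,0,-1],[0,0,0,0,0,0,-1],[0,0,0,0,0,0,-1]]'; python3 -c "
from h import *
go(624,214.2,94,8.7)"
```

```text
t: 15.6
tool_pos: [452.1, -103.6, 219.7]
eef_rot: [2.302, 2.13, 0.003]
ft_force: [-0.7, -0.3, -0.0]
gripper_width: 85.4
grasp_force: 0.0
t: 17.07
tool_pos: [619.1, 215.2, 215.0]
eef_rot: [-2.041, -2.386, 0.004]
ft_force: [0.2, 0.2, 0.3]
gripper_width: 85.5
grasp_force: 0.0
t 17.1 pos [619.1 215.2 215. ] w 85.5 gf 0.0 F [0.2 0.2 0.3] q [0.16 0.62 1.07 0.   1.45 0.  ]
turn(5deg) [-0.03 -0.    0.04] shift cm, final axes [-0.17  0.47 12.1 ] present axes [-0.17  0.51 12.1 ]
```

View pics/w5.png

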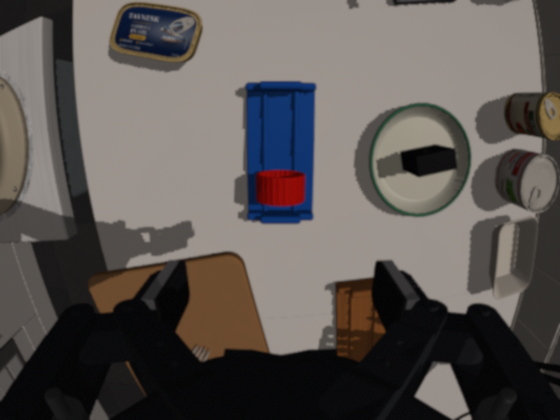

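The red large ring sits in the blue groove at (281,187), with the bore along it. Next is the plain ring third from the post.

```bash
python3 -m pendant '[[0,0,0,-0.2,0.5,1,-1],[0,0,0,0,0,2.5,-1],[0,0,0,0,0,2.5,-1],[0,0,0,0,0,2.5,-1],[0,0,0,0,0,2.5,-1],[0,0,0,0,0,1,-1],[0,0,0,0,0,0,-1],[0,0,0,0,0,0,1],[0,0,0,0,0,0,1],[0,0,0,0,0,0,1],[0,0,0,0,0,0,1],[0,0,0,0,0,0,1],[0,0,0,0,0,0,1],[0,0,0,0,0,0,1]]' 30; python3 -c "
from h import *
go(624,214.2,94,8.7)"
```

```text
t: 18.23
tool_pos: [625.7, 213.6, 98.5]
eef_rot: [2.038, 2.388, 0.004]
ft_force: [-0.7, 0.5, 5.5]
gripper_width: 49.0
grasp_force: 31.1
t 18.2 pos [625.7 213.6  98.5] w 49.0 gf 31.1 F [-0.7  0.5  5.5] q [ 0.15  0.73  1.2  -0.    1.21 -0.01]
turn(5deg) [0.03 0.   0.07] shift cm, final axes [ 0.09 -0.16  0.45] present axes [ 0.09 -0.16  0.45]
```

```bash
python3 -m pendant '[[0,0,0.07,0,0,-0.4,1],[0,0,0,0,0,-0.7,1],[0,0,0,0,0,-0.75,1],[0,0,0,0,0,0,1],[0,0,0,-0.5,0,0,1],[0,0,0,-1.2,0,0,1],[0,0,0,-1.5,0,0,1],[0,0,0,-1.5,0,0,1],[0,0,0,-1.5,0,0,1],[0,0,0,-1.5,0,0,1],[0,0,0,-1.5,0,0,1],[0,0,0,-1.5,0,0,1],[0,0,0,-1.5,0,0,1],[0,0,0,-1.4,0,0,1],[0,0,0,0,0,0,1]]'; python3 - <<'E'
from h import *
f=np.radians(.7);y=np.array([-np.sin(f),np.cos(f)]);c=np.array([550.5,-311])
p=c-32*y;print(p);go(p[0],p[1],120,.7)
E
```

```text
t: 19.48
tool_pos: [646.0, 75.9, 115.3]
eef_rot: [2.05, 2.38, -0.0]
ft_force: [-0.1, -0.2, -0.4]
gripper_width: 49.3
grasp_force: 31.4
[ 550.89094403 -342.99761183]
t 19.5 pos [646.   75.9 115.3] w 49.3 gf 31.4 F [-0.1 -0.2 -0.4] q [-0.06  0.69  1.23 -0.    1.23 -0.21]
turn(5deg) [0.   0.01 1.57] shift cm, final axes [-41.77 -10.02  -0.47] present axes [-40.02 -15.62  -0.45]
```

```bash
python3 - <<'E'
from h import *
for n in('top','scene'):
    d=load(n);P=cloud(d);X,Y,Z=np.moveaxis(P,-1,0);k=(d['depth']>0)&(Z>50)&(Z<420)&(Y<-180)&(Y>-470)&(X>420)&(X<760)
    print(n)
    for x in range(420,760,40): print(x,[f"{int(Z[b].min())}-{int(Z[b].max())}" if (b:=k&(X>=x)&(X<x+40)&(Y>=y)&(Y<y+40)).sum()>2 else '.' for y in range(-460,-180,40)])
E
```

```text
top
420 ['.', '.', '.', '.', '.', '.', '.']
460 ['.', '.', '.', '.', '.', '.', '.']
500 ['.', '.', '.', '.', '.', '.', '.']
540 ['.', '.', '.', '.', '.', '.', '.']
580 ['.', '.', '.', '.', '.', '.', '.']
620 ['.', '.', '.', '.', '.', '.', '.']
660 ['.', '210-237', '191-243', '203-295', '200-284', '255-268', '.']
700 ['152-271', '104-154', '73-239', '154-310', '228-310', '254-261', '.']
740 ['147-251', '73-159', '50-343', '115-338', '200-293', '255-291', '.']
scene
420 ['.', '.', '.', '.', '.', '.', '.']
460 ['.', '.', '.', '.', '.', '.', '.']
500 ['.', '.', '.', '.', '.', '.', '.']
540 ['.', '.', '.', '.', '.', '.', '.']
580 ['.', '.', '.', '.', '.', '.', '.']
620 ['.', '.', '.', '.', '.', '.', '.']
660 ['.', '197-235', '174-246', '201-293', '197-284', '249-268', '.']
700 ['145-267', '78-175', '67-290', '137-306', '192-308', '.', '.']
740 ['144-247', '65-152', '51-342', '113-336', '199-291', '248-288', '.']
```

```bash
python3 -m pendant '[[0,0,0.8,-1,-0.5,0,1],[0,0,0.77,-2,-1.5,0,1],[0,0,0,-2.5,-1.5,0,1],[0,0,0,-2.7,-1.5,0,1],[0,0,0,-2.7,-1.5,0,1],[0,0,0,-2.7,-1,0,1],[0,0,0,-2.7,-1,0,1],[0,0,0,-2.7,-0.5,0,1],[0,0,0,-2.7,-0.5,0,1],[0,0,0,-2.7,0,0,1],[0,0,0,-2.7,0,0,1],[0,0,0,-2.7,0,0,1],[0,0,0,-2.7,0,0,1],[0,0,0,-2.7,0,0,1],[0,0,0,-2.5,0,0,1],[0,0,0,-2,0,0,1],[0,0,0,-1,0,0,1],[0,0,0,0,0,0,1],[0,0,0,0,0,0,1]]'; python3 - <<'E'
from h import *
go(550.9,-343,50,.7)
from bench import arm
d=arm.get_image('wrist');d['s']=arm.get_state();pickle.dump(d,open('w6.pkl','wb'));cv2.imwrite('pics/w6.png',d['pixels'])
E
```

```text
t: 21.07
tool_pos: [559.2, -330.1, 115.1]
eef_rot: [-2.205, -2.237, -0.0]
ft_force: [-0.1, -0.2, -0.3]
gripper_width: 49.4
grasp_force: 31.4
t 21.1 pos [ 559.2 -330.1  115.1] w 49.4 gf 31.4 F [-0.1 -0.2 -0.3] q [-0.71  0.69  1.23  0.    1.23 -0.73]
turn(5deg) [-0.   -0.01  0.03] shift cm, final axes [-1.28 -0.85  6.51] present axes [-1.28 -0.85  6.51]
```

View pics/w6.png

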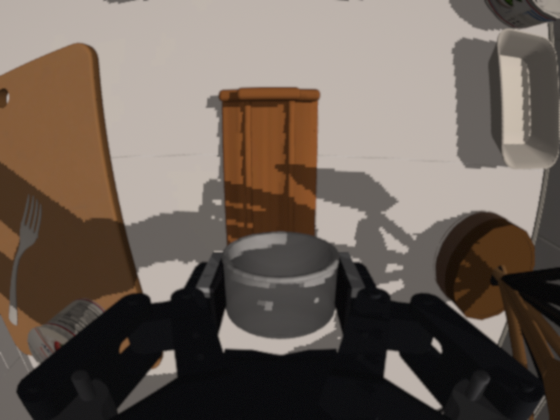

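The plain ring hangs level in the hand above the wooden cradle; its cheek is at row 95 and its sides near columns 223 and 318. The utensil pot stands clear on the right.

```bash
python3 - <<'E'
from h import *
d=load('w6');H,S,V=cv2.split(cv2.cvtColor(d['pixels'],cv2.COLOR_BGR2HSV))
m=((H<22)&(S>90)&(V>25))
pts=[]
for v in range(108,232,12):
    u=np.nonzero(m[v,205:340])[0]+205;a,b=wray(d,u[0]-.5,v,8),wray(d,u[-1]+.5,v,8);print(v,u[0],u[-1],((a+b)/2).round(1),np.linalg.norm(b-a).round(1))
print([int(x) for x in V[82:112,268]])
for v in(87,98): print(wray(d,268,v,34).round(1))
E
```

```text
108 222 317 [ 548.1 -252.     8. ] 73.7
120 222 316 [ 547.9 -261.3    8. ] 73.2
132 222 316 [ 548.  -270.7    8. ] 73.5
144 223 316 [ 548.5 -280.1    8. ] 73.0
156 223 316 [ 548.6 -289.5    8. ] 73.5
168 223 315 [ 548.2 -299.     8. ] 73.2
180 224 315 [ 548.7 -308.7    8. ] 72.9
192 225 315 [ 549.2 -318.4    8. ] 72.8
204 225 315 [ 549.3 -328.4    8. ] 73.5
216 226 313 [ 548.9 -338.5    8. ] 71.8
228 226 313 [ 549.  -348.9    8. ] 72.7
[190, 191, 190, 185, 164, 131, 119, 123, 128, 130, 130, 130, 128, 123, 113, 100, 81, 60, 49, 56, 63, 67, 68, 71, 84, 108, 123, 127, 128, 128]
[ 548.  -238.7   34. ]
[ 548.1 -246.4   34. ]
```

```bash
python3 -m pendant '[[0,0,0,-0.7,-0.5,0.5,1],[0,0,0,-0.8,-0.5,1,1],[0,0,0,0,0,2,1],[0,0,0,0,0,2,1],[0,0,0,0,0,2,1],[0,0,0,0,0,0.8,1],[0,0,0,0,0,0.5,1],[0,0,0,0,0,0.3,1],[0,0,0,0,0,0,1],[0,0,0,0,0,0,1]]'; python3 -m pendant '[[0,0,0,0,0,0.2,1],[0,0,0,0,0,0.1,1],[0,0,0,0,0,0,1],[0,0,0,0,0,0,1]]'
```

```text
t: 21.95
tool_pos: [549.7, -346.3, 25.2]
eef_rot: [2.204, 2.237, 0.0]
ft_force: [-0.6, 0.5, -0.6]
gripper_width: 49.3
grasp_force: 31.4
t: 22.28
tool_pos: [549.4, -346.0, 21.4]
eef_rot: [2.205, 2.237, 0.0]
ft_force: [-0.4, -0.1, -1.0]
gripper_width: 48.9
grasp_force: 31.4
```

```bash
python3 -m pendant '[[0,0,0,0,0,0.15,1],[0,0,0,0,0,0.1,1],[0,0,0,0,0,0,1],[0,0,0,0,0,0,1]]'
```

```text
t: 22.62
tool_pos: [550.3, -346.4, 20.0]
eef_rot: [2.203, 2.236, 0.001]
ft_force: [1.8, 0.9, 5.5]
gripper_width: 49.4
grasp_force: 32.0
```

```bash
python3 -m pendant '[[0,0,0,0,0,0,0.4],[0,0,0,0,0,0,0],[0,0,0,0,0,0,-1],[0,0,0,0,0,0,-1],[0,0,0,0,0,0,-1],[0,0,0,0,0,-0.5,-1],[0,0,0,0,0,-1.5,-1],[0,0,0,0,0,-3,-1],[0,0,0,0,0,-3.5,-1],[0,0,0,0,0,-3.5,-1],[0,0,0,0,0,-3.5,-1],[0,0,0,0,0,-3.2,-1],[0,0,0,0,0,-1,-1],[0,0,0,0,0,0,-1]]'; python3 - <<'E'
from h import *
from bench import arm
d=arm.get_image('wrist');d['s']=arm.get_state();pickle.dump(d,open('w7.pkl','wb'));cv2.imwrite('pics/w7.png',d['pixels'])
E
python3 -m pendant '[[0,0,0,1,0,0,-1],[0,0,0,2,0,0,-1],[0,0,0,3.4,0,0,-1],[0,0,0,3.4,0,0,-1],[0,0,0,3.4,0,0,-1],[0,0,0,3.4,0,0,-1],[0,0,0,3.4,0.7,0,-1],[0,0,0,3.4,0.7,0,-1],[0,0,0,3.4,0.7,0,-1],[0,0,0,3.4,0.7,0,-1],[0,0,0,3.4,0.7,0,-1],[0,0,0,3.4,0.7,0,-1],[0,0,0,3.4,0.7,0,-1],[0,0,0,3.4,0.7,0,-1],[0,0,0,3.4,0.7,0,-1],[0,0,0,3.4,0.7,0,-1],[0,0,-0.8,3.4,0.5,0,-1],[0,0,-0.8,3.4,0,0,-1],[0,0,0,2,0,0,-1],[0,0,0,0,0,0,-1]]'; python3 -c "
from h import *
go(618.7,254.8,97,8.7)"
```

```text
t: 23.78
tool_pos: [550.1, -346.6, 219.3]
eef_rot: [2.201, 2.233, 0.0]
ft_force: [0.4, 1.0, 0.1]
gripper_width: 85.5
grasp_force: 0.0
t: 25.5
tool_pos: [608.4, 253.0, 213.1]
eef_rot: [-2.036, -2.388, 0.004]
ft_force: [-0.9, 0.5, 0.2]
gripper_width: 85.4
grasp_force: 0.0
t 25.5 pos [608.4 253.  213.1] w 85.4 gf 0.0 F [-0.9  0.5  0.2] q [0.22 0.63 1.06 0.   1.45 0.06]
turn(5deg) [-0.05 -0.01  0.08] shift cm, final axes [ 0.02  1.05 11.61] present axes [ 0.    1.1  11.61]
```

View pics/w7.png

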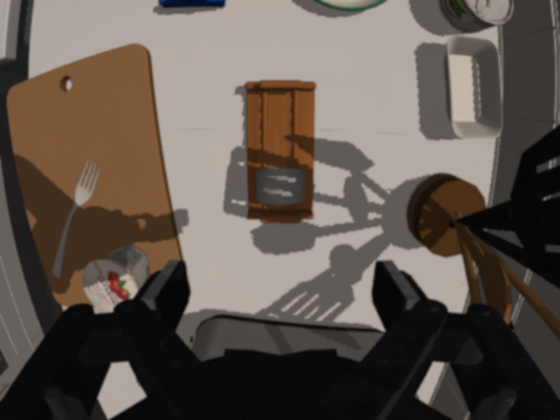

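The plain ring nests in the wooden cradle at (280,185). Now I check the second red ring's position from the wrist by colour mask.

```bash
python3 - <<'E'
from h import *
from bench import arm
s=arm.get_state();d=arm.get_image('wrist');d['s']=s
H,S,V=cv2.split(cv2.cvtColor(d['pixels'],cv2.COLOR_BGR2HSV))
m=(((H<8)|(H>172))&(S>150)&(V>60)).astype(np.uint8);m[:,:230]=0;m[:,340:]=0;m[300:]=0
c=max(cv2.findContours(m,0,2)[0],key=cv2.contourArea);x,y,w,h=cv2.boundingRect(c);print(x,y,w,h)
q=cv2.cvtColor(d['pixels'],cv2.COLOR_BGR2GRAY)
print([int(v) for v in m[y-3:y+h+3,x+10]],[int(v) for v in V[y-3:y+h+3,x+10]])
for u,v,z in((x,y+h/2,115),(x+w,y+h/2,115),(x+w/2-10,y+h,137)): print(wray(d,u,v,z).round(1))
E
```

```text
267 189 58 50
[0, 0, 0, 0, 1, 1, 1, 1, 1, 1, 1, 1, 1, 1, 1, 1, 1, 1, 1, 1, 1, 1, 1, 1, 1, 1, 1, 1, 1, 1, 1, 1, 1, 1, 1, 1, 1, 1, 1, 1, 1, 1, 1, 1, 1, 1, 1, 1, 1, 1, 0, 0, 0, 0, 0, 0] [83, 83, 84, 94, 109, 117, 116, 106, 90, 76, 74, 74, 75, 80, 88, 94, 99, 101, 102, 102, 102, 102, 102, 102, 100, 98, 98, 100, 103, 103, 104, 104, 104, 104, 104, 103, 102, 101, 102, 104, 105, 105, 106, 106, 106, 106, 105, 104, 103, 100, 94, 86, 82, 81, 81, 81]
[596.7 247.1 115. ]
[641.5 254.3 115. ]
[613.  237.2 137. ]
```

```bash
python3 -m pendant '[[-0.05,0,0.08,-0.1,0.5,0,-1],[0,0,0,0,0.55,0.5,-1],[0,0,0,0,0,2,-1],[0,0,0,0,0,2.5,-1],[0,0,0,0,0,2.5,-1],[0,0,0,0,0,2.5,-1],[0,0,0,0,0,1.6,-1],[0,0,0,0,0,0,-1],[0,0,0,0,0,0,1],[0,0,0,0,0,0,1],[0,0,0,0,0,0,1],[0,0,0,0,0,0,1],[0,0,0,0,0,0,1],[0,0,0,0,0,0,1],[0,0,0,0,0,0,1]]' 25; python3 -c "
from h import *
go(618.7,254.8,97,8.7)"
```

```text
t: 26.8
tool_pos: [622.3, 249.3, 101.3]
eef_rot: [2.049, 2.375, 0.008]
ft_force: [-1.0, -1.6, 6.6]
gripper_width: 43.4
grasp_force: 25.3
t 26.8 pos [622.3 249.3 101.3] w 43.4 gf 25.3 F [-1.  -1.6  6.6] q [ 0.21  0.74  1.17 -0.    1.23  0.06]
turn(5deg) [ 0.08  0.   -0.05] shift cm, final axes [ 0.6  -0.28  0.43] present axes [ 0.6  -0.28  0.43]
```

```bash
python3 -m pendant '[[0.04,0,-0.05,0,0,-0.4,1],[0,0,0,0,0,-0.6,1],[0,0,0,0,0,-0.6,1],[0,0,0,0,0,0,1],[0,0,0,0,0,0,1]]';python3 -m pendant '[[0,0,0,-0.5,0,0,1],[0,0,0,-1.2,0,0,1],[0,0,0,-1.5,0,0,1],[0,0,0,-1.5,0,0,1],[0,0,0,-1.5,0,0,1],[0,0,0,-1.5,0,0,1],[0,0,0,0,0,0,1]]'; python3 -c "
from h import *
go(646,75,117,8.7)"
```

```text
t: 27.22
tool_pos: [621.8, 249.4, 116.3]
eef_rot: [2.046, 2.382, 0.002]
ft_force: [-0.4, -0.8, -0.7]
gripper_width: 43.4
grasp_force: 25.6
t: 27.8
tool_pos: [634.0, 169.5, 115.8]
eef_rot: [2.05, 2.379, 0.0]
ft_force: [0.3, -0.7, -1.0]
gripper_width: 43.3
grasp_force: 25.6
t 27.8 pos [634.  169.5 115.8] w 43.3 gf 25.6 F [ 0.3 -0.7 -1. ] q [ 0.08  0.7   1.2  -0.    1.24 -0.06]
turn(5deg) [ 0.01  0.01 -0.04] shift cm, final axes [-9.52 -0.24 -0.12] present axes [-9.52 -0.21 -0.11]
```

```bash
python3 -m pendant '[[0,0,0,-1,-0.1,0,1],[0,0,0,-1.5,-0.1,0,1],[0,0,0,-1.5,0,0,1],[0,0,0,-1.5,0,0,1],[0,0,0,-1.5,0,0,1],[0,0,0,-1.5,0,0,1],[0,0,0,-1.3,0,0,1],[0,0,0,0,0,0,1]]'; python3 - <<'E'
from h import *
from bench import arm
go(456.7,-42,117,-4.7)
s=arm.get_state();d=arm.get_image('wrist');d['s']=s;pickle.dump(d,open('w8.pkl','wb'));cv2.imwrite('pics/w8.png',d['pixels'])
for n in('w4','w8'):
    d=load(n);H,S,V=cv2.split(cv2.cvtColor(d['pixels'],cv2.COLOR_BGR2HSV))
    m=(((H<8)|(H>172))&(S>150)&(V>60)).astype(np.uint8);m[:215]=0;m[:,:210]=0;m[:,350:]=0
    c=max(cv2.findContours(m,0,2)[0],key=cv2.contourArea);x,y,w,h=cv2.boundingRect(c);print(n,x,y,w,h)
    z=d['s']['tool_pos'][2]+14+(25 if n=='w4' else 22)
    print([( R.from_rotvec(d['s']['eef_rot']).inv().apply(wray(d,x+w/2,v,z)-d['s']['tool_pos'])).round(1) for v in(y+5,y+h)])
E
```

```text
t: 28.47
tool_pos: [646.6, 73.1, 115.8]
eef_rot: [2.049, 2.38, 0.001]
ft_force: [1.1, 0.3, -2.2]
gripper_width: 43.1
grasp_force: 25.6
t 28.5 pos [646.6  73.1 115.8] w 43.1 gf 25.6 F [ 1.1  0.3 -2.2] q [-0.07  0.69  1.22 -0.    1.23 -0.22]
turn(5deg) [0.01 0.   2.65] shift cm, final axes [-13.02 -17.98  -0.12] present axes [ -8.56 -20.48  -0.14]
w4 221 236 120 107
[array([ 27.4,  -1.2, -39. ]), array([-18. ,  -1.1, -39. ])]
w8 229 226 104 98
[array([ 30.4,  -1.4, -36. ]), array([ -9.9,  -1.3, -36. ])]
```

View pics/w8.png

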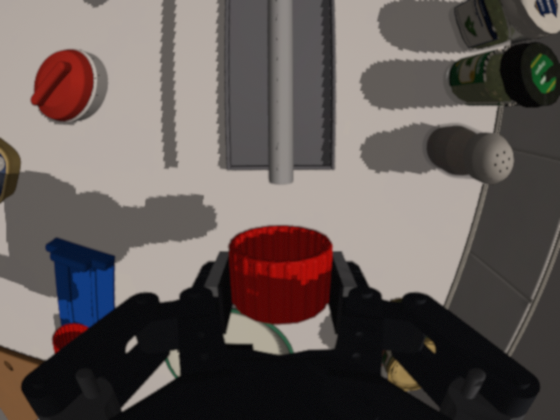

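The small red ring is off the bar and held level, about 4 mm forward of the pads' centre. Take it to the free half of the blue cradle.

```bash
python3 -m pendant '[[0,0,0.9,-0.5,-0.5,0,1],[0,0,0.9,-1,-1,0,1],[0,0,0.85,-1.4,-2,0,1],[0,0,0,-1.6,-2.3,0,1],[0,0,0,-1.6,-2.3,0,1],[0,0,0,-1.6,-2.3,0,1],[0,0,0,-1.6,-2.3,0,1],[0,0,0,-1.6,-2.3,0,1],[0,0,0,-1.2,-1.8,0,1],[0,0,0,-0.6,-0.9,0,1],[0,0,0,0,0,0,1],[0,0,0,0,0,0,1]]'; python3 -c "
from h import *
go(456.6,-43.6,16,-4.7)"
```

```text
t: 29.52
tool_pos: [463.5, -40.3, 116.0]
eef_rot: [2.308, 2.13, 0.002]
ft_force: [0.3, 0.5, -0.1]
gripper_width: 43.3
grasp_force: 25.6
t 29.5 pos [463.5 -40.3 116. ] w 43.3 gf 25.6 F [ 0.3  0.5 -0.1] q [-0.34  0.32  1.82  0.    1.   -0.26]
turn(5deg) [ 0.02 -0.    0.02] shift cm, final axes [-0.38 -0.66 10.  ] present axes [-0.38 -0.68 10.  ]
```

```bash
python3 -m pendant '[[0,0,0,-0.4,-0.7,0.5,1],[0,0,0,0,0,1.5,1],[0,0,0,0,0,2,1],[0,0,0,0,0,2,1],[0,0,0,0,0,2,1],[0,0,0,0,0,0.9,1],[0,0,0,0,0,0.3,1],[0,0,0,0,0,0.2,1],[0,0,0,0,0,0,1],[0,0,0,0,0,0,1]]'; python3 -m pendant '[[0,0,0,0,0,0.15,1],[0,0,0,0,0,0.15,1],[0,0,0,0,0,0,1],[0,0,0,0,0,0,1]]'
```

```text
t: 30.35
tool_pos: [456.5, -44.1, 22.4]
eef_rot: [2.307, 2.13, 0.002]
ft_force: [-0.9, -0.7, 0.1]
gripper_width: 43.2
grasp_force: 25.6
t: 30.68
tool_pos: [456.0, -44.1, 18.7]
eef_rot: [2.308, 2.131, 0.001]
ft_force: [-1.0, 0.6, 0.1]
gripper_width: 43.5
grasp_force: 25.6
```

```bash
python3 -m pendant '[[0,0,0,0,0,0.15,1],[0,0,0,0,0,0.15,1],[0,0,0,0,0,0,1],[0,0,0,0,0,0,1]]'
```

```text
t: 31.02
tool_pos: [457.0, -44.3, 16.3]
eef_rot: [2.306, 2.129, 0.003]
ft_force: [1.6, 0.7, 4.6]
gripper_width: 43.4
grasp_force: 26.1
```

```bash
python3 -m pendant '[[0,0,0,0,0,0,0.4],[0,0,0,0,0,0,0],[0,0,0,0,0,0,-1],[0,0,0,0,0,0,-1],[0,0,0,0,0,0,-1],[0,0,0,0,0,-0.5,-1],[0,0,0,0,0,-1.5,-1],[0,0,0,0,0,-3,-1],[0,0,0,0,0,-3.5,-1],[0,0,0,0,0,-3.5,-1],[0,0,0,0,0,-3.5,-1],[0,0,0,0,0,-3.5,-1],[0,0,0,0,0,-1,-1],[0,0,0,0,0,0,-1]]'; python3 - <<'E'
from h import *
from bench import arm
s=arm.get_state();d=arm.get_image('wrist');d['s']=s;cv2.imwrite('pics/w9.png',d['pixels'])
for n in('top','scene'):
    d=load(n);P=cloud(d);X,Y,Z=np.moveaxis(P,-1,0);k=(d['depth']>0)&(Z>60)&(Z<420)
    print(n)
    for x in range(540,760,20): print(x,[f"{int(Z[b].min())}-{int(Z[b].max())}" if (b:=k&(X>=x)&(X<x+20)&(Y>=y)&(Y<y+20)).sum()>2 else '.' for y in range(260,480,20)])
E
```

```text
t: 32.18
tool_pos: [456.7, -44.4, 218.6]
eef_rot: [2.304, 2.127, 0.005]
ft_force: [0.2, 0.4, -0.4]
gripper_width: 85.9
grasp_force: 0.0
top
540 ['.', '.', '.', '.', '.', '.', '.', '.', '.', '.', '.']
560 ['.', '.', '.', '.', '.', '.', '.', '.', '.', '.', '.']
580 ['111-131', '104-134', '116-135', '60-140', '65-140', '.', '.', '.', '.', '.', '.']
600 ['128-139', '91-139', '129-141', '63-142', '133-142', '.', '.', '.', '.', '.', '.']
620 ['127-141', '102-137', '127-136', '.', '.', '.', '.', '.', '.', '.', '.']
640 ['.', '.', '.', '.', '.', '.', '.', '.', '.', '.', '60-129']
660 ['.', '.', '.', '.', '.', '.', '.', '.', '.', '62-119', '60-203']
680 ['.', '.', '.', '.', '.', '.', '.', '.', '.', '61-192', '105-205']
700 ['.', '.', '.', '.', '.', '.', '.', '.', '.', '61-200', '191-208']
720 ['.', '.', '.', '.', '.', '.', '.', '.', '.', '61-198', '181-207']
740 ['.', '.', '.', '60-125', '64-113', '.', '.', '.', '.', '62-215', '101-214']
scene
540 ['.', '.', '.', '.', '.', '.', '.', '.', '.', '.', '.']
560 ['.', '.', '.', '.', '.', '.', '.', '.', '.', '.', '.']
580 ['104-130', '99-132', '98-134', '60-137', '61-140', '.', '.', '.', '.', '.', '.']
600 ['94-138', '94-138', '94-137', '60-140', '60-141', '.', '.', '.', '.', '.', '.']
620 ['95-137', '96-135', '93-132', '.', '.', '.', '.', '.', '.', '.', '.']
640 ['.', '.', '.', '.', '.', '.', '.', '.', '.', '.', '60-126']
660 ['.', '.', '.', '.', '.', '.', '.', '.', '.', '60-121', '60-201']
680 ['.', '.', '.', '.', '.', '.', '.', '.', '.', '62-188', '127-205']
700 ['.', '.', '.', '.', '.', '.', '.', '.', '.', '169-193', '193-205']
720 ['.', '.', '.', '.', '.', '.', '.', '.', '.', '159-175', '200-206']
740 ['.', '.', '.', '60-123', '60-118', '.', '.', '.', '.', '154-216', '139-216']
```

View pics/w9.png

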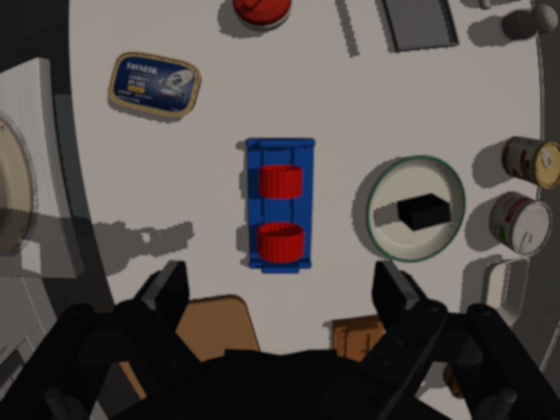

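Both red rings sit in the blue cradle at (281,183) and (281,243). The kettle is clear of the last ring, so I go for it.

```bash
python3 -m pendant '[[0,0,0,1,0.4,0,-1],[0,0,0,2,0.8,0,-1],[0,0,0,2.8,1.05,0,-1],[0,0,0,2.8,1.05,0,-1],[0,0,0,2.8,1.05,0,-1],[0,0,0,2.8,1.05,0,-1],[0,0,0,2.8,1.05,0,-1],[0,0,0,2.8,1.05,0,-1],[0,0,0,2.8,1.05,0,-1],[0,0,0,2.8,1.05,0,-1],[0,0,0,2.8,1.05,0,-1],[0,0,0,2.8,1.05,0,-1],[0,0,-0.9,2.3,0.6,0,-1],[0,0,-0.9,1.6,0.5,0,-1],[0,0,-0.8,0,0,0,-1],[0,0,0,0,0,0,-1],[0,0,0,0,0,0,-1]]'; python3 -c "
from h import *
go(612.5,293.5,97,8.7)"
```

```text
t: 33.65
tool_pos: [609.4, 294.5, 213.9]
eef_rot: [-2.054, -2.376, 0.003]
ft_force: [0.2, 0.2, 0.3]
gripper_width: 85.4
grasp_force: 0.0
t 33.6 pos [609.4 294.5 213.9] w 85.4 gf 0.0 F [0.2 0.2 0.3] q [ 0.28  0.68  0.98 -0.    1.48  0.13]
turn(5deg) [-0.03  0.   -0.07] shift cm, final axes [-0.15  0.3  11.69] present axes [-0.14  0.32 11.68]
```

```bash
python3 -m pendant '[[-0.03,0,-0.07,0,0.3,0.5,-1],[0,0,0,0,0,2,-1],[0,0,0,0,0,2.5,-1],[0,0,0,0,0,2.5,-1],[0,0,0,0,0,2.5,-1],[0,0,0,0,0,1.6,-1],[0,0,0,0,0,0,-1],[0,0,0,0,0,0,-1]]' 30; python3 -c "
from h import *
go(612.5,293.5,97,8.7)"
```

```text
t: 34.32
tool_pos: [613.2, 294.2, 99.4]
eef_rot: [2.046, 2.382, 0.002]
ft_force: [-0.3, -0.4, 0.8]
gripper_width: 85.2
grasp_force: 0.0
t 34.3 pos [613.2 294.2  99.4] w 85.2 gf 0.0 F [-0.3 -0.4  0.8] q [ 0.28  0.77  1.12 -0.    1.25  0.12]
turn(5deg) [ 0.02  0.   -0.  ] shift cm, final axes [-0.05 -0.08  0.24] present axes [-0.05 -0.08  0.24]
```

```bash
python3 -m pendant '[[0,0,0,0,0,0,1],[0,0,0,0,0,0,1],[0,0,0,0,0,0,1],[0,0,0,0,0,0,1],[0,0,0,0,0,0,1],[0,0,0,0,0,0,1],[0,0,0,0,0,0,1]]' 30; python3 -m pendant '[[0,0,0,0,0,-0.4,1],[0,0,0,0,0,-0.6,1],[0,0,0,0,0,-0.6,1],[0,0,0,0,0,0,1],[0,0,0,0,0,0,1]]';python3 -m pendant '[[0,0,0,-0.5,0,0,1],[0,0,0,-1.2,0,0,1],[0,0,0,-1.5,0,0,1],[0,0,0,-1.5,0,0,1],[0,0,0,-1.5,0,0,1],[0,0,0,-1.5,0,0,1],[0,0,0,0,0,0,1]]'; python3 -c "
from h import *
go(648,75,117,8.7)"
```

```text
t: 34.9
tool_pos: [613.8, 294.7, 101.0]
eef_rot: [2.043, 2.382, 0.007]
ft_force: [-0.5, -0.4, 6.0]
gripper_width: 43.4
grasp_force: 30.5
t: 35.32
tool_pos: [613.4, 294.6, 116.3]
eef_rot: [2.043, 2.383, 0.005]
ft_force: [0.3, 0.5, -0.1]
gripper_width: 43.1
grasp_force: 30.7
t: 35.9
tool_pos: [625.8, 214.8, 115.9]
eef_rot: [2.047, 2.379, 0.003]
ft_force: [0.2, 0.7, -0.9]
gripper_width: 43.1
grasp_force: 30.7
t 35.9 pos [625.8 214.8 115.9] w 43.1 gf 30.7 F [ 0.2  0.7 -0.9] q [ 0.15  0.71  1.18 -0.    1.24  0.  ]
turn(5deg) [ 0.04  0.01 -0.02] shift cm, final axes [-14.15   0.08  -0.11] present axes [-14.15   0.1   -0.1 ]
```

```bash
python3 -m pendant '[[0,0,0,-1,0,0,1],[0,0,0,-1.5,0,0,1],[0,0,0,-1.5,0,0,1],[0,0,0,-1.5,0,0,1],[0,0,0,-1.5,0,0,1],[0,0,0,-1.5,0,0,1],[0,0,0,-1.5,0,0,1],[0,0,0,-1.5,0,0,1],[0,0,0,-1.5,0,0,1],[0,0,0,-1.2,0,0,1],[0,0,0,0,0,0,1]]'; python3 -c "
from h import *
go(548.7,-281,117,.65)"
```

```text
t: 36.82
tool_pos: [647.1, 75.5, 115.8]
eef_rot: [2.046, 2.381, 0.004]
ft_force: [0.5, 0.2, -0.5]
gripper_width: 43.3
grasp_force: 30.7
t 36.8 pos [647.1  75.5 115.8] w 43.3 gf 30.7 F [ 0.5  0.2 -0.5] q [-0.06  0.69  1.22  0.    1.23 -0.21]
turn(5deg) [0.04 0.   1.6 ] shift cm, final axes [-35.53 -10.25  -0.12] present axes [-33.76 -15.09  -0.16]
```

```bash
python3 -m pendant '[[0.04,0,0.8,-1,-0.5,0,1],[0,0,0.8,-2,-1.5,0,1],[0,0,0,-2.5,-1.5,0,1],[0,0,0,-2.7,-1.5,0,1],[0,0,0,-2.7,-1.5,0,1],[0,0,0,-2.7,-1.2,0,1],[0,0,0,-2.7,-1,0,1],[0,0,0,-2.7,-0.8,0,1],[0,0,0,-2.7,-0.5,0,1],[0,0,0,-2.7,0,0,1],[0,0,0,-2.7,0,0,1],[0,0,0,-2.7,0,0,1],[0,0,0,-2.5,0,0,1],[0,0,0,-2,0,0,1],[0,0,0,-1.3,0,0,1],[0,0,0,0,0,0,1],[0,0,0,0,0,0,1]]'; python3 - <<'E'
from h import *
go(548.7,-281,15.8,.65)
from bench import arm
d=arm.get_image('wrist');d['s']=arm.get_state();pickle.dump(d,open('w10.pkl','wb'));cv2.imwrite('pics/w10.png',d['pixels'])
E
```

```text
t: 38.23
tool_pos: [554.5, -280.2, 115.6]
eef_rot: [-2.206, -2.236, -0.001]
ft_force: [-0.0, 1.0, 0.6]
gripper_width: 43.2
grasp_force: 30.8
t 38.2 pos [ 554.5 -280.2  115.6] w 43.2 gf 30.8 F [-0.   1.   0.6] q [-0.66  0.63  1.33  0.    1.18 -0.67]
turn(5deg) [-0.   -0.01  0.02] shift cm, final axes [-0.07 -0.58  9.98] present axes [-0.08 -0.58  9.98]
```

View pics/w10.png

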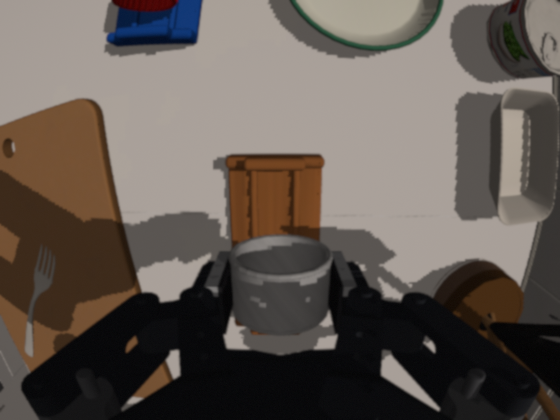

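The small plain ring is held level just off the groove of the wooden cradle (cheek at row 162). I shift 6 mm across and lower it.

```bash
python3 -m pendant '[[0,0,0,-0.1,-0.6,0.5,1],[0,0,0,0,0,1.5,1],[0,0,0,0,0,2,1],[0,0,0,0,0,2,1],[0,0,0,0,0,2,1],[0,0,0,0,0,0.9,1],[0,0,0,0,0,0.4,1],[0,0,0,0,0,0.2,1],[0,0,0,0,0,0,1],[0,0,0,0,0,0,1]]'; python3 -m pendant '[[0,0,0,0,0,0.15,1],[0,0,0,0,0,0.15,1],[0,0,0,0,0,0,1],[0,0,0,0,0,0,1]]'
```

```text
t: 39.12
tool_pos: [548.9, -282.0, 21.8]
eef_rot: [2.205, 2.236, 0.0]
ft_force: [-0.4, 0.5, 0.6]
gripper_width: 43.4
grasp_force: 30.7
t: 39.45
tool_pos: [548.5, -281.9, 17.9]
eef_rot: [2.206, 2.236, 0.0]
ft_force: [-0.1, 0.1, -1.4]
gripper_width: 43.0
grasp_force: 30.7
```

```bash
python3 -m pendant '[[0,0,0,0,0,0.15,1],[0,0,0,0,0,0.1,1],[0,0,0,0,0,0,1],[0,0,0,0,0,0,1]]'
```

```text
t: 39.78
tool_pos: [549.1, -282.2, 16.0]
eef_rot: [2.205, 2.235, 0.001]
ft_force: [3.1, 0.3, 3.9]
gripper_width: 43.3
grasp_force: 31.3
```

```bash
python3 -m pendant '[[0,0,0,0,0,0,0.4],[0,0,0,0,0,0,0],[0,0,0,0,0,0,-1],[0,0,0,0,0,0,-1],[0,0,0,0,0,0,-1],[0,0,0,0,0,-0.5,-1],[0,0,0,0,0,-1.5,-1],[0,0,0,0,0,-3,-1],[0,0,0,0,0,-3.5,-1],[0,0,0,0,0,-3.5,-1],[0,0,0,0,0,-3.5,-1],[0,0,0,0,0,-3,-1],[0,0,0,-2,-2,0,-1],[0,0,0,-2.5,-2,0,-1],[0,0,0,-2.5,-2,0,-1],[0,0,0,-2,-2,0,-1],[0,0,0,0,0,0,-1]]'; python3 - <<'E'
import cv2,numpy as np
from bench import arm
a=arm.get_image('wrist')['pixels'];t=arm.get_image('top')['pixels'][140:300,270:470]
cv2.imwrite('pics/end.png',np.vstack([cv2.resize(a,(400,300)),cv2.resize(t,(400,300))]))
E
```

```text
t: 41.2
tool_pos: [466.6, -376.2, 200.4]
eef_rot: [-2.211, -2.231, 0.002]
ft_force: [-0.3, 0.2, 0.2]
gripper_width: 85.1
grasp_force: 0.0
```

View pics/end.png

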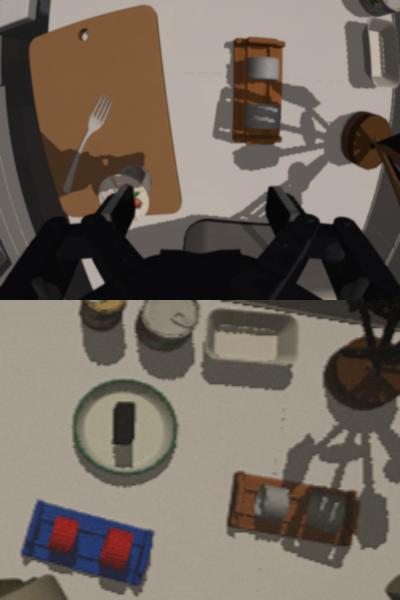

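The final views show both plain rings in the wooden cradle, both red rings in the blue one, and the stop in the dish. The gripper is clear, so I hand in.

```bash
python3 -c "
from bench import arm
print(arm.hand_in())"
```

```text
the job is handed in; nothing more can be done
None
```

The job is handed in after about 41 s of robot time; no verdict came back. The stop went into the green-rimmed dish first, standing upright on its edge, and then the two plain steel rings went into the wooden cradle and the two red cutters into the blue one, bores along the grooves.

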